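Take a chalk sign from its slotted rack and hold it ready for writing

ROBOT

A 6-joint arm with a two-finger parallel gripper is mounted at the origin on a cart in front of the work surface, level with it; the furniture and walls round the work are solid. World frame = base frame: x ahead of the robot, y to its left, z up, the work surface at z = 0. Lengths are in m, angles in rad, forces in N, time in s.
With the tool pointing down it reaches from about 0.425 to 1.125 m from the base axis. Payload 14.9 kg.
Tool frame: the origin (TCP) lies between the finger pads; the fingertips stand 22 mm ahead of it and the grasp point (between the pads) lies 3 mm ahead of it (ctrl.tip_extent is the distance from the TCP to the fingertips, in m); z points along the fingers, y is the line along which they close (so a half turn about z gives the same grasp; the last joint's range is limited). The gripper opens to 91 mm and grips with 3 to 60 N. Pads are 32 mm wide; open, the fingers measure 118 mm over their backs; the gripper's body (76 mm by 178 mm) begins 60 mm behind the grasp point.
Start: joints at [1.096, 0.379, 1.734, -0, 1.028, -0.033], TCP at [0.299, 0.633, 0.197] pointing down, gripper open.
Joint ranges: [-2.77, 2.77], [-0.74, 2.19], [0, 2.66], [-1.06, 4.2], [0.31, 2.87], [-3.08, 3.08]. Speed limits (rad/s): [1.89, 1.89, 2.39, 3.14, 3.14, 3.14].

INTERFACE

Orientations are given as a 3x3 rotation matrix whose columns are the frame's x, y, z axes.
In Python, from cell import ctrl gives the robot as it stands.
- The arm moves only by the tool send_rows, never from a script. Its argument "increments" is a list of rows, each an object of numbers: "dx", "dy", "dz": the shift along the tool's x, y, z in cm; "twist": the turn about the tool's z in degrees. A call has 1 to 20 rows; each row shifts and turns the commanded pose from where the row before left it, along the tool's axes as they then stand; what a row does not reach is not made up. A row lasts 1/12 s, in which the tool goes at most 41.7 mm and 7.16 degrees, less where a joint would pass 70% of its speed; a pose out of reach is approached as far as the arm can. A call with a gripper value outside its range is refused whole. "claw" is the gripper's target within -1 to 1 (fully open at 1, half-way at 0, shut at -1), set as the call begins (left out, the last holds). The fingers move at their own pace and stop on an object; "squeeze" is the grip in N (left out, the last holds). Time passes only in rows, so rows that do not move let the fingers close. It gives the time, the measured TCP pose, the force, the opening and the grip force at its end, in the units of the state.
- ctrl.get_state(): the state, without advancing time (a new reading comes with each control period).
- ctrl.grab_frame(name): name is "scene" or "top" or "wrist"; returns the picture (384x512x3 uint8, red, green, blue); there is no depth.
- ctrl.calibration(name): a dict with "vertical_fov" (degrees; the focal length in pixels is half the picture's height over the tangent of half this angle, whatever the lens; pixels are square), "cx", "cy" (the principal point, pixels), "T" (4x4, takes a point from camera to world coordinates); the wrist camera has in their place "T_tool_cam" (4x4, takes a point from camera to tool coordinates, whose origin is the TCP and whose axes are the flange's). Camera axes: x right, y down, z forward; pixel columns grow to the right and rows downward; lengths in m; the calibration is good to about 2 mm. A picture is of the moment at which its call begins: read the wrist's pose just before it. calibration takes no time and is no camera call.
- ctrl.close_job(): hands the job in; it is judged then, once.
The state is a dict: "time": time; "joint_pos": joint angles; "joint_vel": joint speeds; "tau": joint torques, N m; "tool_pos": TCP position; "ee_rot": TCP orientation; "wrist_force": force on the tool from outside, world axes, zero at the start; "torque": the same for the moment, N m; "gripper_width": finger opening in m; "grip_force": force on a finger pad.
Only numpy, scipy, OpenCV 4.12 (cv2) and the standard library are available. Lean on these libraries where they do the work, as an engineer would, in place of code of your own. Each camera call takes 0.05 s, during which the arm holds its last target. There are 200 camera calls.

TASK

A colleague wants to chalk a new price on the tallest of the three chalkboard signs that stand in the slotted wooden rack. Grip it by its top edge, draw it straight up until it is clear of its grooves, then turn it so that it lies about level with the dark writing side up, and keep holding it still like that, in the gripper only, with its middle at least 20 cm above the table: the program finishes while holding it. Leave the two shorter signs in the rack and the candle jars standing where they are.

Things in the scene. Friction and masses are not known exactly. Their poses are not given: they have to be found in the camera images.
- tall_sign: the sign to take: light wooden frame round a dark slate panel, 130 mm wide (x), 10 mm thick (y), 165 mm high (z), about 0.16 kg. Origin: middle of its lower edge. +y comes out of the dark writing side; the other side is pale plywood. It starts upright in one of the rack's slots, its writing side towards the rack's -y (the right), its top 179 mm above the table, 60 mm above the short signs' tops
- tall_sign_top (a point): middle of the tall sign's top edge, 165 mm along its z axis from its origin; axes as the sign's
- tall_sign_middle (a point): middle of the tall sign, 82 mm along its z axis from its origin; axes as the sign's
- short_sign_a: a bystander: a like sign, 130 mm wide, 10 mm thick and only 105 mm high, in another slot of the rack, its top 119 mm above the table; origin in the middle of its lower edge
- short_sign_b: a bystander: the same as short_sign_a, in the remaining slot
- rack: fixed wooden rack, 168 mm along x (a chalk ledge adds 11 mm at -x), 151 mm along y. Origin: middle of its underside. Foot board 14 mm thick; a cheek at each x end, up to 84 mm above the table, has upright grooves at y = -50, 0, +50 mm, 13 mm wide, 7 mm deep, open at the top, that hold a sign's side edges with 2 mm play. A sign is free of the grooves once raised by over 70 mm
- candle_jar_a: a bystander: lidded candle jar, 69 mm across and 102 mm high, standing behind the rack; origin in the middle of its foot
- candle_jar_b: a bystander: like candle_jar_a

How it is judged:
By the outcome, as a careful person would: the job done as asked, in the order asked, and still so for the second after the job is handed in, while the arm keeps its last pose, push and grip.
It also fails if it takes over 40 s, if anything falls off the work surface, if the arm or the gripper's body presses on something with over 40 N, if the wrist force passes 120 N, or if a joint passes its speed limit or range.

## Working session

There is one attempt and no reset: what is moved stays moved. The work goes in short steps, Python scripts to look and compute and a tool call to move; the robot and the scene stay as the last step left them, time stands still between calls to the robot, and variables do not carry over. Pictures are saved under pics/ and viewed, at most 10 in all, crops included, and the job is handed in when it is done.

Besides the shell and the picture viewer there is one more tool, called after "Emit:" by a JSON object that holds its "name" and its "arguments". send_rows: Moves the arm, as the interface text tells. Its arguments: {"type":"object","properties":{"increments":{"type":"array","items":{"type":"object","properties":{"dx":{"type":"number"},"dy":{"type":"number"},"dz":{"type":"number"},"twist":{"type":"number"}}}},"claw":{"type":"number"},"squeeze":{"type":"number"}},"required":["increments"]}

```bash
mkdir -p pics; python3 - <<'E'
from cell import ctrl
import cv2,numpy as np
np.set_printoptions(precision=4,suppress=True)
for n in("scene","top"):
    cv2.imwrite(f"pics/{n}0.png",ctrl.grab_frame(n)[:,:,::-1]); print(n,ctrl.calibration(n))
print(ctrl.calibration("wrist"))
s=ctrl.get_state()
for k in("time","tool_pos","ee_rot","gripper_width"):print(k,s[k])
E
```

```text
scene {'vertical_fov': 57.1943840640486, 'cx': 250.91502792269924, 'cy': 191.28297116299828, 'T': array([[-0.8103, -0.415 ,  0.4138,  0.2857],
       [-0.5856,  0.5483, -0.597 ,  0.3117],
       [ 0.0209, -0.7261, -0.6873,  0.7084],
       [ 0.    ,  0.    ,  0.    ,  1.    ]])}
top {'vertical_fov': 49.29637667329744, 'cx': 258.82755192228535, 'cy': 194.95748508529613, 'T': array([[ 0.0252, -0.9958,  0.0886,  0.5343],
       [-0.9995, -0.0234,  0.021 , -0.1935],
       [-0.0188, -0.089 , -0.9959,  0.9891],
       [ 0.    ,  0.    ,  0.    ,  1.    ]])}
{'vertical_fov': 60.376568363280505, 'cx': 260.8296375454408, 'cy': 191.74016323511628, 'T_tool_cam': array([[-0.0009, -0.963 , -0.2695,  0.0761],
       [ 1.    , -0.0006, -0.0012, -0.0001],
       [ 0.001 , -0.2695,  0.963 , -0.1868],
       [ 0.    ,  0.    ,  0.    ,  1.    ]])}
time 0.1
tool_pos [0.2991 0.6325 0.1969]
ee_rot [[-0.904   0.4276 -0.0004]
 [ 0.4276  0.904  -0.0008]
 [ 0.     -0.0009 -1.    ]]
gripper_width 0.09106598501801437
```

View pics/scene0.png

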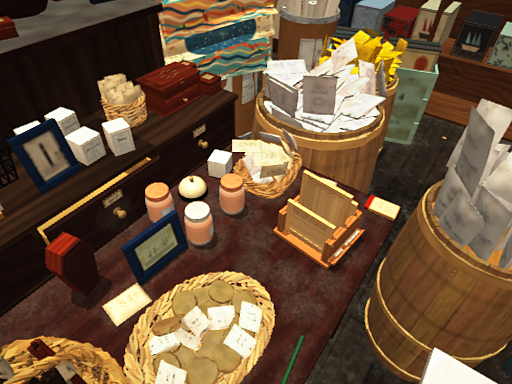

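View pics/top0.png

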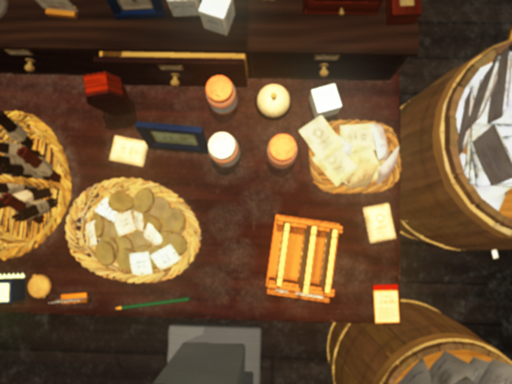

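```bash
python3 - <<'E'
import cv2,numpy as np
a=cv2.imread("pics/scene0.png")[160:280,260:380]
b=cv2.imread("pics/top0.png")[205:310,255:355]
a=cv2.resize(a,(400,400),interpolation=cv2.INTER_CUBIC);b=cv2.resize(b,(400,420),interpolation=cv2.INTER_CUBIC)[:400]
cv2.imwrite("pics/z.png",np.hstack([a,b]))
E
```

```text
(no output)
```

View pics/z.png

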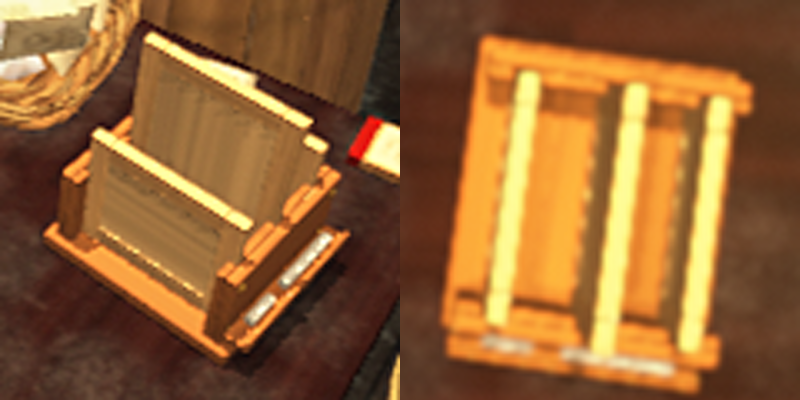

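The scene view (left) shows the tall sign in the middle slot, with its pale plywood face towards the camera. Its top edge runs from about (303,171) to (353,197). In the top view its top edge is the middle yellow strip, from about (314,226) to (306,293).

```bash
cat > h.py <<'E'
import numpy as np,cv2
from cell import ctrl
np.set_printoptions(precision=4,suppress=True)
def ray(c,uv,T):
    f=192/np.tan(np.radians(c["vertical_fov"]/2))
    d=T[:3,:3]@np.array([(uv[0]-c["cx"])/f,(uv[1]-c["cy"])/f,1]); return T[:3,3],d
def onz(c,uv,z,T=None):
    o,d=ray(c,uv,c["T"] if T is None else T); return o+d*(z-o[2])/d[2]
def wristT(c):
    s=ctrl.get_state();T=np.eye(4);T[:3,:3]=s["ee_rot"];T[:3,3]=s["tool_pos"];return T@c["T_tool_cam"]
E
python3 - <<'E'
from h import *
c=ctrl.calibration("top");im=cv2.imread("pics/top0.png")
hsv=cv2.cvtColor(im,cv2.COLOR_BGR2HSV)
m=cv2.inRange(hsv,(17,60,190),(35,255,255));m[:,:262]=0;m[:205]=0;m[310:]=0;m[:,350:]=0
for k in cv2.findContours(m,0,2)[0]:
    if cv2.contourArea(k)<80: continue
    r=cv2.minAreaRect(k);b=cv2.boxPoints(r);b=b[np.argsort(b[:,1])];p=b[:2].mean(0),b[2:].mean(0)
    for z in(.179,.119):
        A,B=[onz(c,q,z) for q in p];print(r,z,A,B,np.linalg.norm(A-B),np.degrees(np.arctan2(*(A-B)[1::-1])))
s=ctrl.calibration("scene")
for q in((303.5,171.5),(352.5,197)):print(onz(s,q,.179))
for q in((220,90),(223,147),(282,149)):print("jar",onz(c,q,.102))
E
```

```text
((296.0, 256.0), (12.0, 42.0), 0.0) 0.179 [ 0.5306 -0.2499  0.179 ] [ 0.4509 -0.2513  0.179 ] 0.07975188302457778 0.9910560428108902
((296.0, 256.0), (12.0, 42.0), 0.0) 0.119 [ 0.5304 -0.2541  0.119 ] [ 0.4447 -0.2555  0.119 ] 0.08565876560820214 0.9910560428109184
((316.3764953613281, 261.80584716796875), (26.248584747314453, 71.26165008544922), 12.528807640075684) 0.179 [ 0.5473 -0.3036  0.179 ] [ 0.4149 -0.2759  0.179 ] 0.13531146486777632 -11.841251257784215
((316.3764953613281, 261.80584716796875), (26.248584747314453, 71.26165008544922), 12.528807640075684) 0.119 [ 0.5483 -0.3118  0.119 ] [ 0.406 -0.282  0.119] 0.14533340923924462 -11.841251257784226
((331.9787292480469, 258.6430969238281), (70.5907211303711, 19.785663604736328), 86.58341979980469) 0.179 [ 0.5545 -0.3146  0.179 ] [ 0.4213 -0.3239  0.179 ] 0.13356575456545744 3.9956104298765056
((331.9787292480469, 258.6430969238281), (70.5907211303711, 19.785663604736328), 86.58341979980469) 0.119 [ 0.556  -0.3236  0.119 ] [ 0.4129 -0.3336  0.119 ] 0.1434584016038754 3.995610429876512
((279.8077392578125, 257.0006103515625), (67.96410369873047, 28.294198989868164), 82.9834976196289) 0.179 [ 0.5522 -0.2103  0.179 ] [ 0.4245 -0.2288  0.179 ] 0.12902244522569276 8.267958488193536
((279.8077392578125, 257.0006103515625), (67.96410369873047, 28.294198989868164), 82.9834976196289) 0.119 [ 0.5535 -0.2115  0.119 ] [ 0.4164 -0.2315  0.119 ] 0.1385785886758155 8.26795848819353
[ 0.5458 -0.2769  0.179 ]
[ 0.4181 -0.2666  0.179 ]
jar [ 0.841  -0.0843  0.102 ]
jar [ 0.715 -0.095  0.102]
jar [ 0.7134 -0.222   0.102 ]
```

```bash
python3 - <<'E'
from h import *
c=ctrl.calibration("top");im=cv2.imread("pics/top0.png")
for q in((313.75,226.5),(305.75,293)):print(onz(c,q,.179))
m=((im[:,:,0]>85)&(im[:,:,1]>185)&(im[:,:,2]>220)).astype(np.uint8);m[:,:262]=0;m[:210]=0;m[305:]=0;m[:,345:]=0
for k in cv2.findContours(m,0,2)[0]:
    if cv2.contourArea(k)<80: continue
    r=cv2.minAreaRect(k);b=cv2.boxPoints(r);b=b[np.argsort(b[:,1])]
    A,B=[onz(c,q,.179) for q in (b[:2].mean(0),b[2:].mean(0))];print(r,A,B,np.linalg.norm(A-B),np.degrees(np.arctan2(*(A-B)[1::-1])))
J=ctrl.get_state();R=J["ee_rot"];print(J["joint_pos"],R,J["tool_pos"])
E
```

```text
[ 0.5478 -0.2837  0.179 ]
[ 0.4214 -0.2703  0.179 ]
((330.9288330078125, 260.55499267578125), (5.340900421142578, 63.88734436035156), 7.305758953094482) [ 0.5443 -0.3245  0.179 ] [ 0.424  -0.3103  0.179 ] 0.1211737349396579 -6.771171078710952
((308.2316589355469, 262.740966796875), (72.58634948730469, 21.669240951538086), 85.16958618164062) [ 0.5473 -0.2672  0.179 ] [ 0.4107 -0.2809  0.179 ] 0.1372454992937135 5.717530956500339
((282.6612854003906, 254.3174285888672), (5.8999433517456055, 63.50320816040039), 7.765166282653809) [ 0.5535 -0.232   0.179 ] [ 0.4335 -0.218   0.179 ] 0.12085618501390769 -6.664781197921447
[ 1.0957  0.3793  1.7347 -0.      1.0285 -0.0333] [[-0.904   0.4276 -0.0004]
 [ 0.4276  0.904  -0.0008]
 [ 0.     -0.0009 -1.    ]] [0.2991 0.6325 0.1969]
```

Emit:
{"name": "send_rows", "arguments": {"increments": [{"dz":-4},{"dz":-4},{"dz":-4},{"dz":-4},{"dz":-4},{"dx":-3.4,"dy":-1.8},{"dx":-3.4,"dy":-1.8},{"dx":-3.4,"dy":-1.8},{"dx":-3.4,"dy":-1.8},{"dx":-3.4,"dy":-1.8},{"dx":-3.4,"dy":-1.8},{"dx":-3.4,"dy":-1.8},{"dx":-3.4,"dy":-1.8},{"dx":-3.4,"dy":-1.8},{"dx":-3.4,"dy":-1.8},{"dx":-3.4,"dy":-1.8},{"dx":-3.4,"dy":-1.8},{"dx":-3.4,"dy":-1.8},{"dx":-3.4,"dy":-1.8}], "claw": 1}}

```text
invalid input
```

Emit:
{"name": "send_rows", "arguments": {"increments": [{"dx":0,"dy":0,"dz":-4,"twist":0},{"dx":0,"dy":0,"dz":-4,"twist":0},{"dx":0,"dy":0,"dz":-4,"twist":0},{"dx":0,"dy":0,"dz":-4,"twist":0},{"dx":0,"dy":0,"dz":-4,"twist":0}]}}

```text
time: 0.52
tool_pos: [0.2991, 0.6323, 0.3991]
ee_rot: [[-0.904, 0.428, -0.0], [0.428, 0.904, -0.0], [0.0, -0.001, -1.0]]
wrist_force: [-0.1, 0.3, -0.6]
gripper_width: 0.0911
grip_force: 0.0
```

Emit:
{"name": "send_rows", "arguments": {"increments": [{"dx":-3.4,"dy":-1.8,"dz":0,"twist":0},{"dx":-3.4,"dy":-1.8,"dz":0,"twist":0},{"dx":-3.4,"dy":-1.8,"dz":0,"twist":0},{"dx":-3.4,"dy":-1.8,"dz":0,"twist":0},{"dx":-3.4,"dy":-1.8,"dz":0,"twist":0},{"dx":-3.4,"dy":-1.8,"dz":0,"twist":0},{"dx":-3.4,"dy":-1.8,"dz":0,"twist":0},{"dx":-3.4,"dy":-1.8,"dz":0,"twist":0},{"dx":-3.4,"dy":-1.8,"dz":0,"twist":0},{"dx":-3.4,"dy":-1.8,"dz":0,"twist":0},{"dx":-3.4,"dy":-1.8,"dz":0,"twist":0},{"dx":-3.4,"dy":-1.8,"dz":0,"twist":0},{"dx":-3.4,"dy":-1.8,"dz":0,"twist":0},{"dx":-3.4,"dy":-1.8,"dz":0,"twist":0}]}}

```text
time: 1.68
tool_pos: [0.6226, 0.1997, 0.3972]
ee_rot: [[-0.904, 0.428, -0.0], [0.428, 0.904, -0.0], [0.0, -0.0, -1.0]]
wrist_force: [1.0, 0.6, -0.1]
gripper_width: 0.0912
grip_force: 0.0
```

```bash
python3 -c "
from h import *
s=ctrl.get_state();print(s['time'],s['joint_pos'],s['tool_pos'])
c=ctrl.calibration('scene')
for q in((440,130),(325,110),(420,80),(490,240),(180,80),(60,30)):print(q,onz(c,q,0),onz(c,q,.3))"
```

```text
1.6833 [ 0.2747  0.1383  1.668   0.      1.3356 -0.8542] [0.6226 0.1997 0.3972]
(440, 130) [ 0.3513 -0.9858  0.    ] [ 0.3235 -0.4364  0.3   ]
(325, 110) [ 0.7518 -0.8523  0.    ] [ 0.5544 -0.3594  0.3   ]
(420, 80) [ 0.5322 -1.3515 -0.    ] [ 0.4278 -0.6472  0.3   ]
(490, 240) [ 0.1083 -0.5297  0.    ] [ 0.1834 -0.1734  0.3   ]
(180, 80) [ 1.3712 -0.6884  0.    ] [ 0.9115 -0.2649  0.3   ]
(60, 30) [ 2.3039 -0.715   0.    ] [ 1.4493 -0.2803  0.3   ]
```

Emit:
{"name": "send_rows", "arguments": {"increments": [{"dx":0,"dy":0,"dz":-1,"twist":7},{"dx":0,"dy":0,"dz":-1,"twist":7},{"dx":0,"dy":0,"dz":-1,"twist":7},{"dx":0,"dy":0,"dz":-1,"twist":7},{"dx":0,"dy":0,"dz":-1,"twist":7},{"dx":0,"dy":0,"dz":-1,"twist":7},{"dx":0,"dy":0,"dz":-1,"twist":7},{"dx":0,"dy":0,"dz":-1,"twist":7},{"dx":0,"dy":0,"dz":-1,"twist":7},{"dx":0,"dy":0,"dz":-1,"twist":7},{"dx":0,"dy":0,"dz":-1,"twist":7},{"dx":0,"dy":0,"dz":-1,"twist":7},{"dx":0,"dy":0,"dz":-1,"twist":7},{"dx":0,"dy":0,"dz":-1,"twist":7},{"dx":0,"dy":0,"dz":-1,"twist":7},{"dx":0,"dy":0,"dz":-1,"twist":7},{"dx":0,"dy":0,"dz":-1,"twist":7},{"dx":0,"dy":0,"dz":-1,"twist":7},{"dx":0,"dy":0,"dz":-1,"twist":7},{"dx":0,"dy":0,"dz":-1,"twist":7}]}}

```text
time: 3.35
tool_pos: [0.6218, 0.2014, 0.5975]
ee_rot: [[0.969, 0.248, -0.001], [0.248, -0.969, -0.0], [-0.001, 0.0, -1.0]]
wrist_force: [-0.1, -0.7, -0.9]
gripper_width: 0.0913
grip_force: 0.0
```

Emit:
{"name": "send_rows", "arguments": {"increments": [{"dx":0,"dy":0,"dz":0,"twist":7},{"dx":0,"dy":0,"dz":0,"twist":7},{"dx":0,"dy":0,"dz":0,"twist":7},{"dx":0,"dy":4,"dz":0,"twist":0},{"dx":0,"dy":4,"dz":0,"twist":0},{"dx":0,"dy":4,"dz":0,"twist":0},{"dx":0,"dy":4,"dz":0,"twist":0},{"dx":0,"dy":4,"dz":0,"twist":0},{"dx":0,"dy":4,"dz":0,"twist":0},{"dx":0,"dy":4,"dz":0,"twist":0},{"dx":0,"dy":4,"dz":0,"twist":0},{"dx":0,"dy":4,"dz":0,"twist":0},{"dx":0,"dy":4,"dz":0,"twist":0},{"dx":0,"dy":4,"dz":0,"twist":0},{"dx":0,"dy":4,"dz":0,"twist":0},{"dx":0,"dy":4,"dz":0,"twist":0},{"dx":0,"dy":4,"dz":0,"twist":0},{"dx":0,"dy":4,"dz":0,"twist":0}]}}

```text
time: 4.85
tool_pos: [0.5552, -0.3968, 0.5971]
ee_rot: [[0.994, -0.11, -0.0], [-0.11, -0.994, 0.0], [-0.0, -0.0, -1.0]]
wrist_force: [0.9, 0.9, -0.4]
gripper_width: 0.0911
grip_force: 0.0
```

```bash
python3 -c "
from h import *
s=ctrl.get_state();print(s['time'],s['joint_pos'],s['tool_pos'],s['ee_rot'])"
```

```text
4.85 [-0.6548  0.1404  1.3307  0.      1.6709  1.0264] [ 0.5552 -0.3968  0.5971] [[ 0.9939 -0.1101 -0.0003]
 [-0.1101 -0.9939  0.0003]
 [-0.0003 -0.0002 -1.    ]]
```

Emit:
{"name": "send_rows", "arguments": {"increments": [{"dx":3.5,"dy":2,"dz":0,"twist":0},{"dx":3.5,"dy":2,"dz":0,"twist":0},{"dx":3.5,"dy":2,"dz":0,"twist":0},{"dx":3.5,"dy":2,"dz":0,"twist":0},{"dx":3.5,"dy":2,"dz":0,"twist":0},{"dx":3.5,"dy":2,"dz":0,"twist":0},{"dx":3.5,"dy":2,"dz":0,"twist":0},{"dx":3.5,"dy":2,"dz":0,"twist":0},{"dx":3.5,"dy":2,"dz":0,"twist":0},{"dx":3.5,"dy":2,"dz":0,"twist":0},{"dx":3.5,"dy":2,"dz":0,"twist":0},{"dx":3.5,"dy":2,"dz":0,"twist":0},{"dx":3.5,"dy":2,"dz":0,"twist":0},{"dx":3.5,"dy":2,"dz":0,"twist":0},{"dx":3.5,"dy":2,"dz":0,"twist":0}]}}

```text
time: 6.1
tool_pos: [0.8712, -0.6259, 0.5334]
ee_rot: [[0.99, -0.112, 0.087], [-0.107, -0.992, -0.062], [0.093, 0.052, -0.994]]
wrist_force: [-0.4, 0.5, 0.0]
gripper_width: 0.0912
grip_force: 0.0
```

```bash
python3 -c "
from h import *
s=ctrl.get_state();print(s['time'],s['joint_pos'],s['tool_pos'],s['ee_rot'])"
```

```text
6.1 [-0.6454  1.0871  0.0025  0.0027  1.9453  1.0367] [ 0.8712 -0.6259  0.5334] [[ 0.9899 -0.1122  0.0866]
 [-0.1071 -0.9923 -0.0621]
 [ 0.0929  0.0522 -0.9943]]
```

Emit:
{"name": "send_rows", "arguments": {"increments": [{"dx":3.5,"dy":2,"dz":0,"twist":0},{"dx":3.5,"dy":2,"dz":0,"twist":0},{"dx":3.5,"dy":2,"dz":0,"twist":0},{"dx":3.5,"dy":2,"dz":0,"twist":0},{"dx":3.5,"dy":2,"dz":0,"twist":0},{"dx":3.5,"dy":2,"dz":0,"twist":0}]}}

```text
time: 6.6
tool_pos: [0.9188, -0.6619, 0.4923]
ee_rot: [[0.973, -0.122, 0.195], [-0.095, -0.986, -0.14], [0.209, 0.118, -0.971]]
wrist_force: [0.5, 0.3, 0.8]
gripper_width: 0.0909
grip_force: 0.0
```

```bash
python3 -c "
from h import *
s=ctrl.get_state();print(s['time'],s['joint_pos'],s['tool_pos'],s['ee_rot'])"
```

```text
6.6 [-0.6462  1.1325  0.0027  0.0057  1.7641  1.0365] [ 0.9188 -0.6619  0.4923] [[ 0.9732 -0.1216  0.1949]
 [-0.0951 -0.9856 -0.1401]
 [ 0.2092  0.1178 -0.9708]]
```

Emit:
{"name": "send_rows", "arguments": {"increments": [{"dx":-3.5,"dy":-2,"dz":0,"twist":0},{"dx":-3.5,"dy":-2,"dz":0,"twist":0},{"dx":-3.5,"dy":-2,"dz":0,"twist":0}]}}

```text
time: 6.85
tool_pos: [0.8906, -0.6416, 0.4851]
ee_rot: [[0.974, -0.121, 0.194], [-0.095, -0.986, -0.139], [0.208, 0.117, -0.971]]
wrist_force: [0.9, -0.9, 1.8]
gripper_width: 0.0913
grip_force: 0.0
```

```bash
python3 -c "
from h import *
s=ctrl.get_state();print(s['time'],s['joint_pos'],s['tool_pos'],s['ee_rot'])"
```

```text
6.85 [-0.647   0.9044  0.426   0.0058  1.5704  1.0347] [ 0.8906 -0.6416  0.4851] [[ 0.9735 -0.1215  0.1938]
 [-0.0953 -0.9857 -0.1391]
 [ 0.2079  0.117  -0.9711]]
```

Emit:
{"name": "send_rows", "arguments": {"increments": [{"dx":-3.4,"dy":-1.9,"dz":-0.95,"twist":0},{"dx":-3.4,"dy":-1.9,"dz":-0.95,"twist":0},{"dx":-3.4,"dy":-1.9,"dz":-0.95,"twist":0},{"dx":-3.4,"dy":-1.9,"dz":-0.95,"twist":0},{"dx":-3.4,"dy":-1.9,"dz":-0.95,"twist":0},{"dx":-3.4,"dy":-1.9,"dz":-0.95,"twist":0},{"dx":-3.4,"dy":-1.9,"dz":-0.95,"twist":0},{"dx":-3.4,"dy":-1.9,"dz":-0.95,"twist":0},{"dx":-3.4,"dy":-1.9,"dz":-0.95,"twist":0},{"dx":-3.4,"dy":-1.9,"dz":-0.95,"twist":0},{"dx":-3.4,"dy":-1.9,"dz":-0.95,"twist":0},{"dx":-3.4,"dy":-1.9,"dz":-0.95,"twist":0},{"dx":-3.4,"dy":-1.9,"dz":-0.95,"twist":0},{"dx":-3.4,"dy":-1.9,"dz":-0.95,"twist":0},{"dx":-3.4,"dy":-1.9,"dz":-0.95,"twist":0},{"dx":-3.4,"dy":-1.9,"dz":-0.95,"twist":0}]}}

```text
time: 8.18
tool_pos: [0.3908, -0.2849, 0.4867]
ee_rot: [[0.973, -0.122, 0.195], [-0.095, -0.986, -0.14], [0.209, 0.118, -0.971]]
wrist_force: [0.4, -0.5, 0.8]
gripper_width: 0.0912
grip_force: 0.0
```

```bash
python3 -c "
from h import *
s=ctrl.get_state();q=s['joint_pos'];p=s['tool_pos'];print(s['time'],q,p,s['ee_rot'])
D=[(.379,1.734,1.028,.7,.197),(.1383,1.668,1.3356,.6538,.3972),(.1404,1.3307,1.6709,.6824,.5971),(1.0871,.0025,1.9453,1.0727,.5334),(1.1325,.0027,1.7641,1.1324,.4923),(.9044,.426,1.5704,1.0976,.4851),(q[1],q[2],q[4],np.hypot(p[0],p[1]),p[2])]
A=[];b=[]
for a,e,w,r,z in D:
  S=np.cumsum([a,e,w]);s_,c=np.sin(S),np.cos(S)
  A+=[[1,0,s_[0],s_[1],c[1],s_[2]],[0,1,c[0],c[1],-s_[1],c[2]]];b+=[r,z]
x,res,_,_=np.linalg.lstsq(np.array(A),np.array(b),rcond=None);print('a h L1 L2 off Lt',x,res)
"
```

```text
8.1833 [-0.6872 -0.3452  1.968   0.0161  1.277   0.9909] [ 0.3908 -0.2849  0.4867] [[ 0.9733 -0.1216  0.1949]
 [-0.0951 -0.9856 -0.14  ]
 [ 0.2091  0.1177 -0.9708]]
a h L1 L2 off Lt [0.0002 0.3191 0.5505 0.6041 0.0414 0.286 ] [0.]
```

```bash
cat > sim.py <<'E'
import numpy as np
from scipy.optimize import least_squares
from scipy.spatial.transform import Rotation as Ro
lo=np.array([-2.77,-.74,0,-1.06,.31,-3.08]);hi=np.array([2.77,2.19,2.66,4.2,2.87,3.08])
vm=np.array([1.89,1.89,2.39,3.14,3.14,3.14])*.7/12
E=lambda s,a:Ro.from_euler(s,a)
def fk(q):
    A=E('z',q[0])*E('y',q[1]);B=A*E('y',q[2]);R=B*E('z',q[3])*E('y',q[4])
    p=np.array([0,0,.3191])+A.apply([0,0,.5505])+B.apply([.0414,0,.6041])+R.apply([0,0,.286])
    return p,R*E('z',q[5]+np.pi/2)
def row(q,r,w=.3):
    p,R=fk(q);pt=p+R.apply(np.array(r[:3])/100);Rt=R*E('z',np.radians(r[3]))
    def f(x):
        a,B=fk(x);return np.r_[a-pt,w*(Rt.inv()*B).as_rotvec()]
    x=least_squares(f,np.clip(q,lo+1e-6,hi-1e-6),bounds=(lo,hi)).x
    d=x-q;return q+d/max(1,np.max(abs(d)/vm))
def run(q,rows,w=.3):
    for r in rows:q=row(q,r,w)
    return q
E
python3 - <<'E'
from sim import *
np.set_printoptions(precision=4,suppress=True)
A=np.array([-0.6548,.1404,1.3307,0,1.6709,1.0264]);print(fk(A)[0],fk(A)[1].as_matrix())
for w in(.2,.3,.5):
    q=run(A,[(3.5,2,0,0)]*15,w);print(w,q,fk(q)[0]);q=run(q,[(3.5,2,0,0)]*6,w);print(q,fk(q)[0]);q=run(q,[(-3.5,-2,0,0)]*3,w);print(q)
E
```

```text
[ 0.5411 -0.4154  0.5971] [[ 0.9939 -0.1102 -0.0003]
 [-0.1102 -0.9939  0.0002]
 [-0.0003 -0.0002 -1.    ]]
0.2 [-0.6436  1.0438  0.     -0.0006  1.6149  1.0373] [ 0.9211 -0.6912  0.6107]
[-0.6406  1.0335  0.     -0.0026  1.0727  1.04  ] [ 1.0091 -0.753   0.7286]
[-0.6413  0.8384  0.4183 -0.0022  0.8495  1.0399]
0.3 [-0.6436  1.0575  0.     -0.0004  1.7525  1.0374] [ 0.8952 -0.6718  0.5796]
[-0.6406  1.058   0.     -0.0018  1.3528  1.04  ] [ 0.9756 -0.728   0.6365]
[-0.6412  0.8496  0.4183 -0.0015  1.143   1.0398]
0.5 [-0.6436  1.078   0.     -0.0002  1.9023  1.0375] [ 0.8661 -0.6498  0.5465]
[-0.6408  1.1091  0.     -0.0009  1.6685  1.0401] [ 0.9249 -0.6901  0.5291]
[-0.6413  0.8869  0.4183 -0.0007  1.4725  1.0398]
```

```bash
sed -i 's/A.apply(\[0,0,.5505\])/A.apply([0,.0236,.5505])/' sim.py; python3 - <<'E'
from sim import *
from h import ctrl
np.set_printoptions(precision=4,suppress=True)
q=ctrl.get_state()['joint_pos'];R=fk(q)[1];print(fk(q)[0])
A=np.array([-0.6548,.1404,1.3307,0,1.6709,1.0264]);w=.6
t=run(run(A,[(3.5,2,0,0)]*15,w),[(3.5,2,0,0)]*6,w);print(t,fk(t)[0])
def tl(d):return np.round(R.inv().apply(d)*100,1)
r1=np.r_[tl(np.array([-.07,.665,.25])/18),0];q=run(q,[r1]*18,w);print(r1,q,fk(q)[0])
r2=np.r_[tl(np.array([.19,.23,.16])/9),0];q=run(q,[r2]*8,w);print(r2,q,fk(q)[0])
r3=np.r_[tl(np.array([.45,.54,.71])*.04),0];print(r3)
for i in range(14):
    q=row(q,r3,w);z=fk(q)[1].as_matrix()[:,2];print(i,q,fk(q)[0],z@[.113,.9936,0],z@[.9936,-.113,0])
E
```

```text
[ 0.3914 -0.285   0.4867]
[-0.6478  1.1261  0.      0.0062  1.7478  1.0353] [ 0.921  -0.6652  0.5026]
[-0.4 -3.4 -1.9  0. ] [ 0.9276 -0.1801  1.4392 -0.2534  1.8683  2.532 ] [0.3301 0.3655 0.7289]
[ 2.2 -2.6 -1.7  0. ] [ 0.9127  0.4321  0.5043 -0.296   2.1756  2.4206] [0.4907 0.5611 0.8661]
[ 2.1 -2.  -2.7  0. ]
0 [ 0.9123  0.5059  0.3649 -0.3126  2.2379  2.3939] [0.4998 0.5716 0.8807] -0.11813397831379542 0.2109723938039093
1 [ 0.912   0.5791  0.2255 -0.333   2.2977  2.3638] [0.5069 0.5793 0.8916] -0.11748217279871838 0.21440723970440745
2 [ 0.9119  0.6516  0.0861 -0.3551  2.3519  2.3317] [0.5125 0.585  0.8989] -0.1116981328698298 0.22103370704196437
3 [ 0.912   0.6949  0.     -0.3696  2.3732  2.3109] [0.5167 0.5887 0.9028] -0.09827917562182975 0.23399953805515902
4 [ 0.9124  0.6923  0.     -0.3693  2.3553  2.3108] [0.5195 0.5908 0.9054] -0.08361812755961844 0.24805640017737268
5 [ 0.9132  0.6892  0.     -0.3693  2.3377  2.3108] [0.5219 0.5928 0.9086] -0.06873895491992434 0.2622042373396459
6 [ 0.9143  0.6856  0.     -0.3695  2.3204  2.3107] [0.5239 0.5946 0.9122] -0.0536600076372926 0.276419803286181
7 [ 0.9157  0.6814  0.     -0.37    2.3034  2.3106] [0.5254 0.5963 0.9163] -0.038399803552525674 0.29068016599216256
8 [ 0.9174  0.6768  0.     -0.3707  2.2867  2.3105] [0.5264 0.5978 0.921 ] -0.022976960842671243 0.3049627832282853
9 [ 0.9194  0.6717  0.     -0.3717  2.2704  2.3104] [0.527  0.5991 0.9261] -0.007410128151099614 0.3192455702029956
10 [ 0.9217  0.6662  0.     -0.373   2.2543  2.3102] [0.5272 0.6002 0.9316] 0.008282083860315242 0.33350695906804495
11 [ 0.9244  0.6602  0.     -0.3745  2.2386  2.3101] [0.5269 0.6012 0.9376] 0.02408116498264095 0.34772595492964625
12 [ 0.9274  0.6538  0.     -0.3762  2.2231  2.3099] [0.5263 0.6019 0.9441] 0.0399687658712021 0.36188217905779924
13 [ 0.9307  0.6469  0.     -0.3783  2.208   2.3098] [0.5251 0.6025 0.9509] 0.055926750084172916 0.3759559122672414
```

Emit:
{"name": "send_rows", "arguments": {"increments": [{"dx":-0.4,"dy":-3.4,"dz":-1.9,"twist":0},{"dx":-0.4,"dy":-3.4,"dz":-1.9,"twist":0},{"dx":-0.4,"dy":-3.4,"dz":-1.9,"twist":0},{"dx":-0.4,"dy":-3.4,"dz":-1.9,"twist":0},{"dx":-0.4,"dy":-3.4,"dz":-1.9,"twist":0},{"dx":-0.4,"dy":-3.4,"dz":-1.9,"twist":0},{"dx":-0.4,"dy":-3.4,"dz":-1.9,"twist":0},{"dx":-0.4,"dy":-3.4,"dz":-1.9,"twist":0},{"dx":-0.4,"dy":-3.4,"dz":-1.9,"twist":0},{"dx":-0.4,"dy":-3.4,"dz":-1.9,"twist":0},{"dx":-0.4,"dy":-3.4,"dz":-1.9,"twist":0},{"dx":-0.4,"dy":-3.4,"dz":-1.9,"twist":0},{"dx":-0.4,"dy":-3.4,"dz":-1.9,"twist":0},{"dx":-0.4,"dy":-3.4,"dz":-1.9,"twist":0},{"dx":-0.4,"dy":-3.4,"dz":-1.9,"twist":0},{"dx":-0.4,"dy":-3.4,"dz":-1.9,"twist":0},{"dx":-0.4,"dy":-3.4,"dz":-1.9,"twist":0},{"dx":-0.4,"dy":-3.4,"dz":-1.9,"twist":0}]}}

```text
time: 9.68
tool_pos: [0.3302, 0.3667, 0.7299]
ee_rot: [[0.973, -0.121, 0.195], [-0.094, -0.986, -0.14], [0.209, 0.118, -0.971]]
wrist_force: [0.2, -0.4, 0.7]
gripper_width: 0.0914
grip_force: 0.0
```

Emit:
{"name": "send_rows", "arguments": {"increments": [{"dx":2.2,"dy":-2.6,"dz":-1.7,"twist":0},{"dx":2.2,"dy":-2.6,"dz":-1.7,"twist":0},{"dx":2.2,"dy":-2.6,"dz":-1.7,"twist":0},{"dx":2.2,"dy":-2.6,"dz":-1.7,"twist":0},{"dx":2.2,"dy":-2.6,"dz":-1.7,"twist":0},{"dx":2.2,"dy":-2.6,"dz":-1.7,"twist":0},{"dx":2.2,"dy":-2.6,"dz":-1.7,"twist":0},{"dx":2.2,"dy":-2.6,"dz":-1.7,"twist":0},{"dx":2.1,"dy":-2,"dz":-2.7,"twist":0},{"dx":2.1,"dy":-2,"dz":-2.7,"twist":0},{"dx":2.1,"dy":-2,"dz":-2.7,"twist":0},{"dx":2.1,"dy":-2,"dz":-2.7,"twist":0},{"dx":2.1,"dy":-2,"dz":-2.7,"twist":0},{"dx":2.1,"dy":-2,"dz":-2.7,"twist":0},{"dx":2.1,"dy":-2,"dz":-2.7,"twist":0}]}}

```text
time: 10.93
tool_pos: [0.5249, 0.593, 0.9114]
ee_rot: [[0.958, -0.107, 0.266], [-0.087, -0.992, -0.087], [0.273, 0.06, -0.96]]
wrist_force: [-1.2, -0.5, 0.9]
gripper_width: 0.0912
grip_force: 0.0
```

```bash
python3 -c "
from h import *
s=ctrl.get_state();R=s['ee_rot'];z=R[:,2];print(s['time'],s['joint_pos'],s['tool_pos'],R,z@[.113,.9936,0],z@[.9936,-.113,0])"
```

```text
10.9333 [ 0.9118  0.6855  0.001  -0.3689  2.323   2.3101] [0.5249 0.593  0.9114] [[ 0.9581 -0.1069  0.2656]
 [-0.0866 -0.9924 -0.0871]
 [ 0.2729  0.0605 -0.9601]] -0.05657392840084943 0.273729873081772
```

Emit:
{"name": "send_rows", "arguments": {"increments": [{"dx":2.1,"dy":-2,"dz":-2.7,"twist":0},{"dx":2.1,"dy":-2,"dz":-2.7,"twist":0},{"dx":2.1,"dy":-2,"dz":-2.7,"twist":0},{"dx":2.1,"dy":-2,"dz":-2.7,"twist":0}]}}

```text
time: 11.27
tool_pos: [0.5291, 0.5985, 0.9275]
ee_rot: [[0.942, -0.091, 0.322], [-0.083, -0.996, -0.039], [0.325, 0.01, -0.946]]
wrist_force: [0.5, 0.4, -0.7]
gripper_width: 0.0913
grip_force: 0.0
```

```bash
python3 - <<'E'
from sim import *
from h import *
s=ctrl.get_state();q=s['joint_pos'];R=Ro.from_matrix(s['ee_rot']);M=s['ee_rot'];z=M[:,2];print(s['time'],q,s['tool_pos'],M,z@[.113,.9936,0],z@[.9936,-.113,0])
tw=np.degrees(np.arctan2(M[2,1],M[2,0]));print('twist needed to level y',tw)
tgt=np.array([.484-.05,-.276,.40]) # wrist view stand-off
d=tgt-s['tool_pos'];print(d)
n=26;mid=np.array([.40,.2,.65])
for a,n in((mid,13),(tgt,13)):
    r=np.r_[np.round(R.inv().apply(a-fk(q)[0])*100/n,1),0];qs=run(q,[r]*n,.6);print(n,r,qs,fk(qs)[0]);q=qs
E
```

```text
11.2667 [ 0.9176  0.6697  0.001  -0.3716  2.263   2.3092] [0.5291 0.5985 0.9275] [[ 0.9422 -0.0908  0.3224]
 [-0.0827 -0.9958 -0.0387]
 [ 0.3246  0.0098 -0.9458]] -0.002005348963634482 0.3247309814404102
twist needed to level y 1.7275081952504658
[-0.0951 -0.8745 -0.5275]
13 [-1.4  3.1  1.8  0. ] [ 0.6629 -0.2695  1.548  -0.2365  1.6216  2.2805] [0.4286 0.2797 0.7141]
13 [-0.4  4.2  2.5  0. ] [-0.6644 -0.3017  2.0797  0.191   1.0814  0.9272] [ 0.4375 -0.2518  0.4098]
```

Emit:
{"name": "send_rows", "arguments": {"increments": [{"dx":-1.4,"dy":3.1,"dz":1.8,"twist":1.7},{"dx":-1.4,"dy":3.1,"dz":1.8,"twist":0},{"dx":-1.4,"dy":3.1,"dz":1.8,"twist":0},{"dx":-1.4,"dy":3.1,"dz":1.8,"twist":0},{"dx":-1.4,"dy":3.1,"dz":1.8,"twist":0},{"dx":-1.4,"dy":3.1,"dz":1.8,"twist":0},{"dx":-1.4,"dy":3.1,"dz":1.8,"twist":0},{"dx":-1.4,"dy":3.1,"dz":1.8,"twist":0},{"dx":-1.4,"dy":3.1,"dz":1.8,"twist":0},{"dx":-1.4,"dy":3.1,"dz":1.8,"twist":0},{"dx":-1.4,"dy":3.1,"dz":1.8,"twist":0},{"dx":-1.4,"dy":3.1,"dz":1.8,"twist":0},{"dx":-1.4,"dy":3.1,"dz":1.8,"twist":0}]}}

```text
time: 12.35
tool_pos: [0.4246, 0.2799, 0.7123]
ee_rot: [[0.94, -0.099, 0.326], [-0.089, -0.995, -0.043], [0.328, 0.012, -0.944]]
wrist_force: [0.7, -0.3, 1.6]
gripper_width: 0.0912
grip_force: 0.0
```

Emit:
{"name": "send_rows", "arguments": {"increments": [{"dx":-0.3,"dy":3.4,"dz":2,"twist":0},{"dx":-0.3,"dy":3.4,"dz":2,"twist":0},{"dx":-0.3,"dy":3.4,"dz":2,"twist":0},{"dx":-0.3,"dy":3.4,"dz":2,"twist":0},{"dx":-0.3,"dy":3.4,"dz":2,"twist":0},{"dx":-0.3,"dy":3.4,"dz":2,"twist":0},{"dx":-0.3,"dy":3.4,"dz":2,"twist":0},{"dx":-0.3,"dy":3.4,"dz":2,"twist":0},{"dx":-0.3,"dy":3.4,"dz":2,"twist":0},{"dx":-0.3,"dy":3.4,"dz":2,"twist":0},{"dx":-0.3,"dy":3.4,"dz":2,"twist":0},{"dx":-0.3,"dy":3.4,"dz":2,"twist":0},{"dx":-0.3,"dy":3.4,"dz":2,"twist":0},{"dx":-0.3,"dy":3.4,"dz":2,"twist":0},{"dx":-0.3,"dy":3.4,"dz":2,"twist":0},{"dx":-0.3,"dy":3.4,"dz":2,"twist":0}]}}

```text
time: 13.68
tool_pos: [0.4297, -0.2725, 0.4022]
ee_rot: [[0.94, -0.1, 0.326], [-0.089, -0.995, -0.048], [0.329, 0.016, -0.944]]
wrist_force: [0.8, -0.1, 0.2]
gripper_width: 0.0912
grip_force: 0.0
```

```bash
python3 - <<'E'
from h import *
s=ctrl.get_state();c=ctrl.calibration("wrist");T=wristT(c)
im=ctrl.grab_frame("wrist");cv2.imwrite("pics/w1.png",im[:,:,::-1]);np.save("Tw.npy",T)
M=s['ee_rot'];print(s['time'],s['joint_pos'],s['tool_pos'],M)
E
```

```text
13.6833 [-0.7101 -0.2861  2.0817  0.2023  1.0678  0.8853] [ 0.4297 -0.2725  0.4022] [[ 0.94   -0.1001  0.3261]
 [-0.0892 -0.9948 -0.0482]
 [ 0.3292  0.0162 -0.9441]]
```

View pics/w1.png

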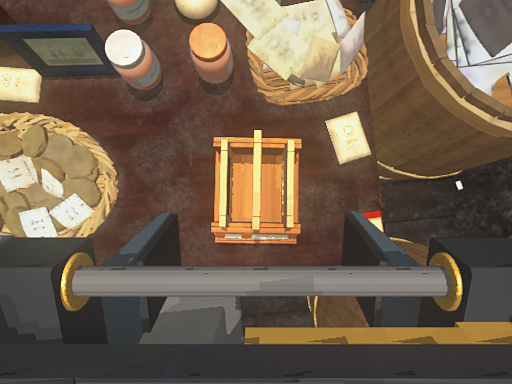

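The wrist view shows the tall sign's top edge as the middle strip, from about (258,130) to (256,230). It is nearly aligned with the tool, with the short signs on either side at columns 223 and 291.

```bash
python3 - <<'E'
from h import *
c=ctrl.calibration("wrist");T=np.load("Tw.npy");im=cv2.imread("pics/w1.png")
m=((im[:,:,0]>90)&(im[:,:,1]>170)&(im[:,:,2]>200)).astype(np.uint8)*255
P=[]
for y in range(126,236,1):
    x=np.where(m[y,246:268])[0]+246
    if len(x)>3:P.append((x.mean(),y,len(x)))
P=np.array(P);print(P[::8])
P=P[(P[:,1]>133)&(P[:,1]<225)]
W=np.array([onz(c,p[:2],.179,T) for p in P]);k=np.polyfit(W[:,0],W[:,1],1);print(k,'yaw',np.degrees(np.arctan(k[0])))
e=[onz(c,u,.179,T) for u in((257.8,129.5),(256.5,230.5))];print(e,np.mean(e,0),np.linalg.norm(e[0]-e[1]))
mid=np.mean(e,0);mid[1]=np.polyval(k,mid[0])
s=ctrl.get_state();M=s['ee_rot'];g=s['tool_pos']+.003*M[:,2]
d=np.array([mid[0],mid[1],.179])-g;print('mid',mid,'delta to top',d,'tool',M.T@d)
print('vs 15cm above & at 12mm below',M.T@(d+[0,0,.06])*100,M.T@[0,0,-.072]*100)
n=np.array([-np.tan(np.arctan(k[0])),1,0]);n/=np.linalg.norm(n);print('z.n',M[:,2]@n,'x.n',M[:,0]@n)
E
```

```text
[[257.  130.    7. ]
 [257.  138.    7. ]
 [257.  147.    7. ]
 [257.  155.    7. ]
 [256.5 163.    8. ]
 [256.5 171.    8. ]
 [256.  179.    7. ]
 [256.5 187.    8. ]
 [256.  195.    7. ]
 [256.  203.    7. ]
 [255.5 211.    8. ]
 [255.5 220.    8. ]
 [255.  228.    7. ]]
[-0.1207 -0.218 ] yaw -6.884493138028233
[array([ 0.5472, -0.2846,  0.179 ]), array([ 0.4169, -0.2698,  0.179 ])] [ 0.482  -0.2772  0.179 ] 0.1310497906588612
mid [ 0.482  -0.2762  0.179 ] delta to top [ 0.0522 -0.0003 -0.2159] tool [-0.0211 -0.0082  0.221 ]
vs 15cm above & at 12mm below [-0.1562 -0.7315 16.4224] [-2.3404 -0.1056  6.8082]
z.n -0.007782377297475759 x.n 0.022463121514456022
```

Emit:
{"name": "send_rows", "arguments": {"increments": [{"dx":-0.04,"dy":-0.15,"dz":3.3,"twist":1.3},{"dx":-0.04,"dy":-0.15,"dz":3.3,"twist":0},{"dx":-0.04,"dy":-0.15,"dz":3.3,"twist":0},{"dx":-0.04,"dy":-0.15,"dz":3.3,"twist":0},{"dx":0,"dy":-0.15,"dz":3.2,"twist":0},{"dx":0,"dy":0,"dz":0,"twist":0}]}}

```text
time: 14.23
tool_pos: [0.4817, -0.2688, 0.2414]
ee_rot: [[0.94, -0.12, 0.319], [-0.112, -0.993, -0.043], [0.322, 0.004, -0.947]]
wrist_force: [-2.0, 1.4, -1.3]
gripper_width: 0.0913
grip_force: 0.0
```

```bash
python3 - <<'E'
from h import *
s=ctrl.get_state();M=s['ee_rot'];g=s['tool_pos']+.003*M[:,2]
print(s['time'],M,M.T@(np.array([.482,-.2762,.166])-g)*100)
E
```

```text
14.2333 [[ 0.94   -0.1199  0.3194]
 [-0.1122 -0.9928 -0.0426]
 [ 0.3222  0.0042 -0.9467]] [-2.3204  0.7013  6.8804]
```

Emit:
{"name": "send_rows", "arguments": {"increments": [{"dx":-0.46,"dy":0.35,"dz":1.38,"twist":0},{"dx":-0.46,"dy":0.35,"dz":1.38,"twist":0},{"dx":-0.46,"dy":0,"dz":1.38,"twist":0},{"dx":-0.46,"dy":0,"dz":1.38,"twist":0},{"dx":-0.46,"dy":0,"dz":1.38,"twist":0},{"dx":0,"dy":0,"dz":0,"twist":0}]}}

```text
time: 14.73
tool_pos: [0.482, -0.2776, 0.1731]
ee_rot: [[0.939, -0.12, 0.323], [-0.112, -0.993, -0.045], [0.326, 0.006, -0.945]]
wrist_force: [-0.9, 0.8, -1.1]
gripper_width: 0.0911
grip_force: 0.0
```

Emit:
{"name": "send_rows", "arguments": {"increments": [{"dx":0,"dy":0,"dz":0,"twist":0},{"dx":0,"dy":0,"dz":0,"twist":0},{"dx":0,"dy":0,"dz":0,"twist":0},{"dx":0,"dy":0,"dz":0,"twist":0},{"dx":0,"dy":0,"dz":0,"twist":0},{"dx":0,"dy":0,"dz":0,"twist":0},{"dx":0,"dy":0,"dz":0,"twist":0},{"dx":0,"dy":0,"dz":0,"twist":0}], "claw": -1, "squeeze": 40}}

```text
time: 15.4
tool_pos: [0.4822, -0.2776, 0.1733]
ee_rot: [[0.939, -0.12, 0.323], [-0.112, -0.993, -0.045], [0.326, 0.006, -0.945]]
wrist_force: [0.1, 0.4, -0.3]
gripper_width: 0.0407
grip_force: 0.0
```

```bash
python3 - <<'E'
from h import *
s=ctrl.get_state();M=s['ee_rot'];g=s['tool_pos']+.003*M[:,2]
print(s['time'],s['joint_pos'],s['gripper_width'],s['grip_force'],s['wrist_force'],g,M,M.T@[0,0,.13]*100)
E
```

```text
15.4 [-0.6457  0.0713  2.2083  0.2893  0.5881  0.8255] 0.04070922584398726 0.0 [ 0.0741  0.4215 -0.3027] [ 0.4832 -0.2777  0.1705] [[ 0.9386 -0.1204  0.3232]
 [-0.1118 -0.9927 -0.0454]
 [ 0.3263  0.0065 -0.9452]] [  4.2425   0.0842 -12.288 ]
```

Emit:
{"name": "send_rows", "arguments": {"increments": [{"dx":-0.13,"dy":0,"dz":0.4,"twist":0},{"dx":0,"dy":0,"dz":0,"twist":0},{"dx":0,"dy":0,"dz":0,"twist":0},{"dx":0,"dy":0,"dz":0,"twist":0},{"dx":0,"dy":0,"dz":0,"twist":0},{"dx":0,"dy":0,"dz":0,"twist":0},{"dx":0,"dy":0,"dz":0,"twist":0},{"dx":0,"dy":0,"dz":0,"twist":0}]}}

```text
time: 16.07
tool_pos: [0.4823, -0.2777, 0.1692]
ee_rot: [[0.939, -0.12, 0.323], [-0.112, -0.993, -0.046], [0.326, 0.007, -0.945]]
wrist_force: [0.1, -0.8, -0.0]
gripper_width: 0.0004
grip_force: 0.2
```

```bash
python3 - <<'E'
from h import *
im=ctrl.grab_frame("scene")[:,:,::-1];w=ctrl.grab_frame("wrist")[:,:,::-1]
a=cv2.resize(im[110:290,240:420],(400,400));b=cv2.resize(w[80:384,:],(400,300))
cv2.imwrite("pics/g1.png",np.hstack([a,np.pad(b,((0,100),(0,0),(0,0)))]))
E
```

```text
(no output)
```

View pics/g1.png

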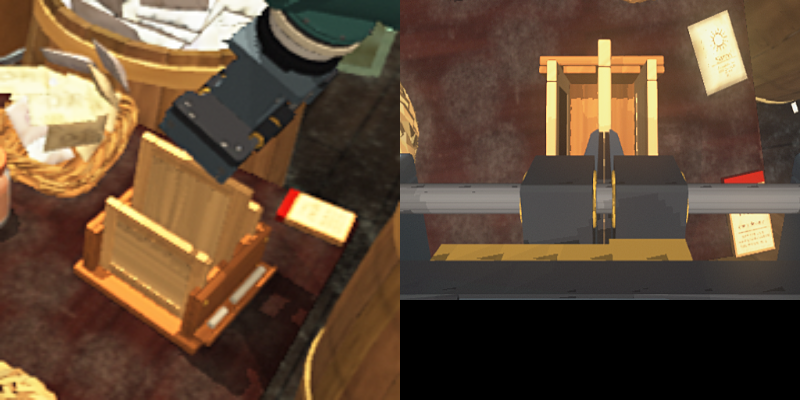

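```bash
python3 - <<'E'
from h import *
im=ctrl.grab_frame("scene")[:,:,::-1].copy();w=ctrl.grab_frame("wrist")[:,:,::-1].copy()
s=ctrl.get_state();M=s['ee_rot'];p=s['tool_pos'];print(s['time'],s['gripper_width'],s['grip_force'])
def pr(c,T,X):
    f=192/np.tan(np.radians(c["vertical_fov"]/2));q=np.linalg.inv(T)@np.r_[X,1];return q[0]/q[2]*f+c["cx"],q[1]/q[2]*f+c["cy"]
cs,cw=ctrl.calibration("scene"),ctrl.calibration("wrist");T=wristT(cw)
for X in(p,p+.022*M[:,2],[.482,-.2762,.179]):print(pr(cs,cs["T"],X),pr(cw,T,X))
a=cv2.resize(im[155:235,285:365],(400,400),interpolation=cv2.INTER_CUBIC);b=cv2.resize(w[150:300,180:340],(400,400),interpolation=cv2.INTER_CUBIC)
cv2.imwrite("pics/g2.png",np.hstack([a,b]))
E
```

```text
16.2667 0.0006146496751354539 0.19696019415277988
(np.float64(327.38669165199553), np.float64(185.53243382959843)) (np.float64(260.3454519705199), np.float64(229.11990674301938))
(np.float64(323.32153533350123), np.float64(190.6283819865894)) (np.float64(260.35135054841885), np.float64(216.70874010437362))
(np.float64(327.9579854291379), np.float64(182.7103911402205)) (np.float64(258.00568741687755), np.float64(230.87430782298347))
```

View pics/g2.png

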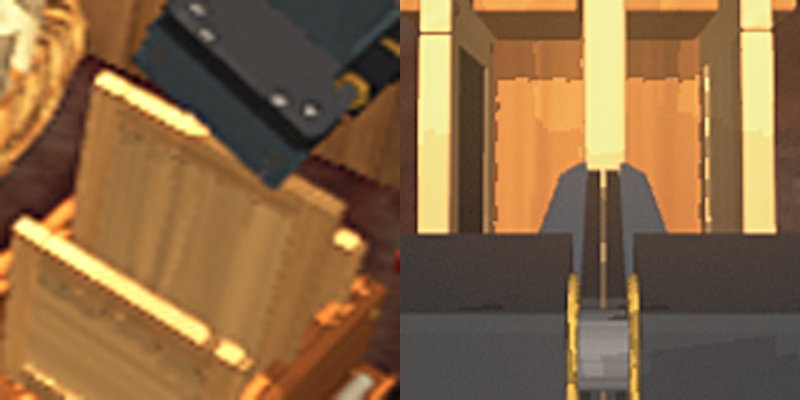

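```bash
python3 - <<'E'
from h import *
s=ctrl.get_state();M=s['ee_rot'];p=s['tool_pos']
def pr(c,T,X):
    f=192/np.tan(np.radians(c["vertical_fov"]/2));q=np.linalg.inv(T)@np.r_[X,1];return np.round([q[0]/q[2]*f+c["cx"],q[1]/q[2]*f+c["cy"]],1)
cs,cw=ctrl.calibration("scene"),ctrl.calibration("wrist");T=wristT(cw)
S=lambda v:(pr(cs,cs["T"],p+M@v)-[285,155])*5
W=lambda v:(pr(cw,T,p+M@v)-[180,150])*[2.5,2.667]+[400,0]
for n,v in dict(tipL=[-.016,-.005,.022],tipR=[.016,-.005,.022],tipLo=[-.016,-.018,.022],tipRo=[.016,-.018,.022],padTopR=[.016,-.005,-.02],bodyA=[-.038,-.089,-.057],bodyB=[.038,-.089,-.057],bodyC=[.038,.089,-.057]).items():print(n,'scene',S(np.array(v)),'wrist',W(np.array(v)))
E
```

```text
tipL scene [211.  207.5] wrist [582.75   236.5629]
tipR scene [160.5 160. ] wrist [581.75   116.8146]
tipLo scene [195.  221.5] wrist [535.25   236.8296]
tipRo scene [144. 174.] wrist [532.5    116.8146]
padTopR scene [198.5 109.5] wrist [577.5    174.4218]
bodyA scene [218.5 250. ] wrist [129.25   533.9334]
bodyB scene [ 81.  120.5] wrist [ 57.25   121.3485]
bodyC scene [312.5 -64.5] wrist [1143.25    120.5484]
```

The fingers closed on nothing. In both views the tips seem to end just above the sign's top edge, higher than the stated 22 mm. I'll check the tip extent.

```bash
python3 - <<'E'
from h import *
print(ctrl.tip_extent)
s=ctrl.get_state();M=s['ee_rot'];print(s['time'],s['gripper_width'],s['grip_force'],s['wrist_force'],s['tool_pos'],M.T@[0,0,-.01]*100)
from sim import fk;print(fk(s['joint_pos'])[0])
E
```

```text
0.022
16.2667 0.0006146496751354539 0.19696019415277988 [-0.0757  0.4042  0.7417] [ 0.4823 -0.2777  0.1691] [-0.3264 -0.0065  0.9452]
[ 0.4828 -0.2775  0.169 ]
```

Emit:
{"name": "send_rows", "arguments": {"increments": [{"dx":0,"dy":0,"dz":0,"twist":0},{"dx":0,"dy":0,"dz":0,"twist":0},{"dx":0,"dy":0,"dz":0,"twist":0},{"dx":0,"dy":0,"dz":0,"twist":0},{"dx":0,"dy":0,"dz":0,"twist":0},{"dx":-0.16,"dy":0,"dz":0.47,"twist":0},{"dx":-0.16,"dy":0,"dz":0.47,"twist":0},{"dx":-0.16,"dy":0,"dz":0.47,"twist":0},{"dx":-0.16,"dy":0,"dz":0.47,"twist":0},{"dx":0,"dy":0,"dz":0,"twist":0}], "claw": -0.3}}

```text
time: 17.1
tool_pos: [0.4818, -0.2774, 0.1478]
ee_rot: [[0.939, -0.12, 0.322], [-0.112, -0.993, -0.044], [0.325, 0.006, -0.946]]
wrist_force: [-0.5, -0.2, -0.4]
gripper_width: 0.032
grip_force: 0.0
```

```bash
python3 - <<'E'
from h import *
im=ctrl.grab_frame("scene")[:,:,::-1].copy();w=ctrl.grab_frame("wrist")[:,:,::-1].copy()
s=ctrl.get_state();print(s['time'],s['wrist_force'],s['tool_pos'],s['gripper_width'])
a=cv2.resize(im[155:235,285:365],(400,400),interpolation=cv2.INTER_CUBIC);b=cv2.resize(w[150:300,180:340],(400,400),interpolation=cv2.INTER_CUBIC)
cv2.imwrite("pics/g3.png",np.hstack([a,b]))
E
```

```text
17.2 [-0.0421 -1.1163 -0.1226] [ 0.4822 -0.2777  0.1488] 0.032003903392657566
```

View pics/g3.png

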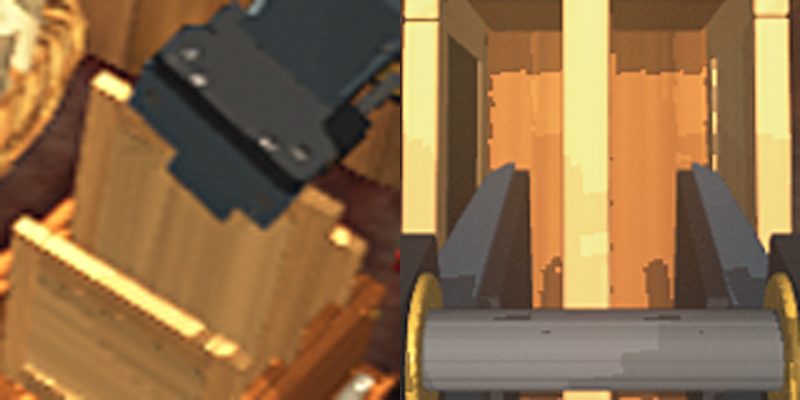

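Both fingers now straddle the top edge, with their tips about 15 mm below it. The sign sits about 3 mm to the tool's -y side. I'll go a little deeper, centre on it and close.

Emit:
{"name": "send_rows", "arguments": {"increments": [{"dx":-0.13,"dy":-0.15,"dz":0.38,"twist":0},{"dx":-0.13,"dy":-0.15,"dz":0.38,"twist":0},{"dx":0,"dy":0,"dz":0,"twist":0}]}}

```text
time: 17.45
tool_pos: [0.4824, -0.2744, 0.1404]
ee_rot: [[0.939, -0.12, 0.323], [-0.112, -0.993, -0.045], [0.326, 0.006, -0.945]]
wrist_force: [-0.4, 0.5, 0.2]
gripper_width: 0.032
grip_force: 0.0
```

Emit:
{"name": "send_rows", "arguments": {"increments": [{"dx":0,"dy":0,"dz":0,"twist":0},{"dx":0,"dy":0,"dz":0,"twist":0},{"dx":0,"dy":0,"dz":0,"twist":0},{"dx":0,"dy":0,"dz":0,"twist":0},{"dx":0,"dy":0,"dz":0,"twist":0},{"dx":0,"dy":0,"dz":0,"twist":0},{"dx":0,"dy":0,"dz":0,"twist":0}], "claw": -1, "squeeze": 45}}

```text
time: 18.03
tool_pos: [0.4829, -0.275, 0.1414]
ee_rot: [[0.938, -0.121, 0.324], [-0.112, -0.993, -0.046], [0.327, 0.007, -0.945]]
wrist_force: [0.1, 0.1, 1.3]
gripper_width: 0.0099
grip_force: 45.0
```

```bash
python3 - <<'E'
from h import *
s=ctrl.get_state();M=s['ee_rot'];print(s['time'],s['joint_pos'],s['tool_pos'],M,M.T@[0,0,.1]*100)
E
```

```text
18.0333 [-0.6404  0.1254  2.2241  0.321   0.5198  0.7926] [ 0.4829 -0.275   0.1414] [[ 0.9385 -0.1205  0.3236]
 [-0.1118 -0.9927 -0.0457]
 [ 0.3267  0.0067 -0.9451]] [ 3.2672  0.0671 -9.451 ]
```

Emit:
{"name": "send_rows", "arguments": {"increments": [{"dx":0.33,"dy":0.01,"dz":-0.95,"twist":0},{"dx":0.33,"dy":0.01,"dz":-0.95,"twist":0},{"dx":0.49,"dy":0.01,"dz":-1.42,"twist":0},{"dx":0.49,"dy":0.01,"dz":-1.42,"twist":0},{"dx":0.49,"dy":0.01,"dz":-1.42,"twist":0},{"dx":0.49,"dy":0.01,"dz":-1.42,"twist":0}]}}

```text
time: 18.53
tool_pos: [0.4826, -0.2749, 0.2231]
ee_rot: [[0.939, -0.121, 0.323], [-0.112, -0.993, -0.046], [0.327, 0.007, -0.945]]
wrist_force: [0.7, -0.1, -1.9]
gripper_width: 0.0098
grip_force: 45.0
```

Emit:
{"name": "send_rows", "arguments": {"increments": [{"dx":0.66,"dy":0.01,"dz":-1.9,"twist":0},{"dx":0.66,"dy":0.01,"dz":-1.9,"twist":0},{"dx":0.66,"dy":0.01,"dz":-1.9,"twist":0},{"dx":0.66,"dy":0.01,"dz":-1.9,"twist":0},{"dx":0.66,"dy":0.01,"dz":-1.9,"twist":0},{"dx":0.66,"dy":0.01,"dz":-1.9,"twist":0},{"dx":0.66,"dy":0.01,"dz":-1.9,"twist":0},{"dx":0.66,"dy":0.01,"dz":-1.9,"twist":0}]}}

```text
time: 19.2
tool_pos: [0.4825, -0.2745, 0.3844]
ee_rot: [[0.939, -0.121, 0.323], [-0.112, -0.993, -0.046], [0.327, 0.007, -0.945]]
wrist_force: [1.1, 0.1, -2.2]
gripper_width: 0.0097
grip_force: 45.0
```

```bash
python3 - <<'E'
from h import *
im=ctrl.grab_frame("scene")[:,:,::-1].copy();cv2.imwrite("pics/s2.png",cv2.resize(im[60:300,200:440],(480,480)))
s=ctrl.get_state();M=s['ee_rot'];print(s['time'],s['joint_pos'],s['tool_pos'],M,s['gripper_width'],s['torque'])
E
```

```text
19.25 [-0.6397 -0.1853  2.027   0.1857  1.0079  0.9745] [ 0.4838 -0.2754  0.3888] [[ 0.9372 -0.1209  0.3273]
 [-0.111  -0.9926 -0.0489]
 [ 0.3308  0.0096 -0.9436]] 0.00970885565933354 [-0.1804  0.1897 -0.0668]
```

View pics/s2.png

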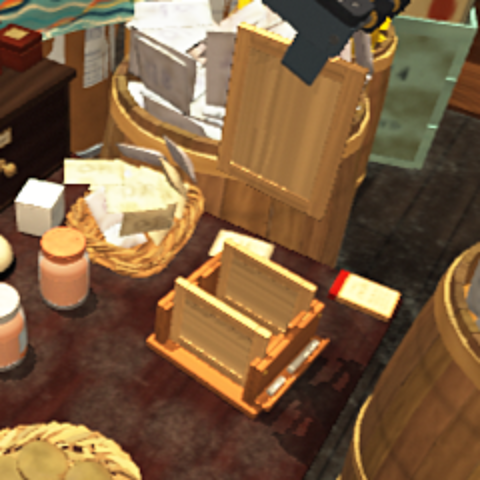

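The tall sign is out of the rack and held upright at about (290,110) in this crop. Both short signs are still in the rack and the jars are standing. Next I'll plan the tilt.

```bash
cat > plan.py <<'E'
from sim import *
import sys
np.set_printoptions(precision=3,suppress=True)
def plan(q,az,el,n1,n2,tgt,w=.6,blk=5,twmax=5.,step=4.1):
    out=[]
    for k in range(n1+n2):
        p,R=fk(q);M=R.as_matrix()
        if k<n1:
            d=(np.array(tgt)-p)/((n1-k)*blk)
        else:
            a,e=np.radians([az,el]);d=np.array([np.cos(a)*np.cos(e),np.sin(a)*np.cos(e),np.sin(e)])*step/100
        th=-np.degrees(np.arctan2(M[2,0],M[2,1]));tw=np.clip(th/blk,-twmax,twmax)
        Rm=R*E('z',np.radians(tw*(blk-1)/2))
        r=np.r_[np.round(Rm.inv().apply(d)*100,1),np.round(tw,1)]
        q=run(q,[r]*blk,w);p,R=fk(q);M=R.as_matrix()
        out.append(r);print(k,r,'|',q,p,'z',M[:,2],'y',M[:,1])
    return q
E
python3 - <<'E'
from plan import *
from h import ctrl
q=ctrl.get_state()['joint_pos']
plan(q,-40,55,4,11,[.50,-.42,1.0])
E
```

```text
0 [ 1.   0.9 -2.8 -5. ] | [-0.6924 -0.2041  1.7864  0.1802  1.2724  0.5335] [ 0.4874 -0.3099  0.5399] z [ 0.3273 -0.0489 -0.9436] y [ 0.2865 -0.9465  0.1485]
1 [ 0.5  1.3 -2.8 -5. ] | [-0.7446 -0.145   1.4857  0.1871  1.5193  0.0901] [ 0.4906 -0.3477  0.6914] z [ 0.3273 -0.0489 -0.9436] y [ 0.6402 -0.723   0.2596]
2 [-0.   1.4 -2.8 -5. ] | [-0.7829 -0.0157  1.1031  0.2017  1.7747 -0.3327] [ 0.497  -0.382   0.8437] z [ 0.3273 -0.0489 -0.9436] y [ 0.8739 -0.3641  0.322 ]
3 [-0.6  1.3 -2.9 -2.7] | [-0.827   0.2393  0.515   0.2443  2.1074 -0.5188] [ 0.4999 -0.4206  0.9959] z [ 0.3274 -0.0488 -0.9436] y [ 0.9325 -0.1443  0.331 ]
4 [-1.2  3.  -2.5 -0.1] | [-0.8198  0.5069  0.      0.2979  2.2907 -0.4319] [ 0.5307 -0.4415  1.0438] z [ 0.3717 -0.0748 -0.9254] y [ 0.9154 -0.1366  0.3787]
5 [-1.2  3.2 -2.3  0.5] | [-0.8142  0.4969  0.      0.2992  2.1836 -0.3801] [ 0.5512 -0.4491  1.0632] z [ 0.4588 -0.1348 -0.8782] y [ 0.8629 -0.1683  0.4766]
6 [-1.1  3.4 -1.9  0.9] | [-0.8125  0.4885  0.      0.3014  2.0716 -0.2969] [ 0.5701 -0.4593  1.0855] z [ 0.5427 -0.1944 -0.8171] y [ 0.786  -0.2254  0.
[... 574 characters left out ...]
 1.1968] z [ 0.806  -0.4077 -0.4292] y [ 0.3891 -0.1814  0.9031]
11 [-0.6  4.   0.6  0.2] | [-0.7875  0.4966  0.      0.2888  1.4084 -0.1465] [ 0.6709 -0.5264  1.2263] z [ 0.8404 -0.4456 -0.3085] y [ 0.2742 -0.1415  0.9512]
12 [-0.5  3.9  1.2  0. ] | [-0.777   0.5102  0.      0.2807  1.2648 -0.1458] [ 0.6903 -0.5398  1.2537] z [ 0.8602 -0.4754 -0.1846] y [ 0.1653 -0.0825  0.9828]
13 [-0.5  3.7  1.6  0.1] | [-0.7713  0.5223  0.      0.2774  1.1292 -0.1382] [ 0.7028 -0.5515  1.281 ] z [ 0.8658 -0.4964 -0.0634] y [ 0.0554 -0.0307  0.998 ]
14 [-0.4  3.5  2.1  0. ] | [-0.7606  0.5363  0.      0.269   0.9961 -0.1374] [ 0.715  -0.5598  1.3058] z [ 0.8589 -0.5094  0.0538] y [-0.0458  0.0283  0.9986]
```

Emit:
{"name": "send_rows", "arguments": {"increments": [{"dx":1,"dy":0.9,"dz":-2.8,"twist":-5},{"dx":1,"dy":0.9,"dz":-2.8,"twist":-5},{"dx":1,"dy":0.9,"dz":-2.8,"twist":-5},{"dx":1,"dy":0.9,"dz":-2.8,"twist":-5},{"dx":1,"dy":0.9,"dz":-2.8,"twist":-5},{"dx":0.5,"dy":1.3,"dz":-2.8,"twist":-5},{"dx":0.5,"dy":1.3,"dz":-2.8,"twist":-5},{"dx":0.5,"dy":1.3,"dz":-2.8,"twist":-5},{"dx":0.5,"dy":1.3,"dz":-2.8,"twist":-5},{"dx":0.5,"dy":1.3,"dz":-2.8,"twist":-5},{"dx":0,"dy":1.4,"dz":-2.8,"twist":-5},{"dx":0,"dy":1.4,"dz":-2.8,"twist":-5},{"dx":0,"dy":1.4,"dz":-2.8,"twist":-5},{"dx":0,"dy":1.4,"dz":-2.8,"twist":-5},{"dx":0,"dy":1.4,"dz":-2.8,"twist":-5},{"dx":-0.6,"dy":1.3,"dz":-2.9,"twist":-2.7},{"dx":-0.6,"dy":1.3,"dz":-2.9,"twist":-2.7},{"dx":-0.6,"dy":1.3,"dz":-2.9,"twist":-2.7},{"dx":-0.6,"dy":1.3,"dz":-2.9,"twist":-2.7},{"dx":-0.6,"dy":1.3,"dz":-2.9,"twist":-2.7}]}}

```text
time: 20.92
tool_pos: [0.5, -0.4218, 0.9917]
ee_rot: [[0.15, 0.934, 0.324], [0.989, -0.142, -0.047], [0.002, 0.327, -0.945]]
wrist_force: [0.2, 0.1, -0.1]
gripper_width: 0.0096
grip_force: 45.0
```

Emit:
{"name": "send_rows", "arguments": {"increments": [{"dx":-1.2,"dy":3,"dz":-2.5,"twist":0},{"dx":-1.2,"dy":3,"dz":-2.5,"twist":0},{"dx":-1.2,"dy":3,"dz":-2.5,"twist":0},{"dx":-1.2,"dy":3,"dz":-2.5,"twist":0},{"dx":-1.2,"dy":3,"dz":-2.5,"twist":0},{"dx":-1.2,"dy":3.2,"dz":-2.3,"twist":0.5},{"dx":-1.2,"dy":3.2,"dz":-2.3,"twist":0.5},{"dx":-1.2,"dy":3.2,"dz":-2.3,"twist":0.5},{"dx":-1.2,"dy":3.2,"dz":-2.3,"twist":0.5},{"dx":-1.2,"dy":3.2,"dz":-2.3,"twist":0.5},{"dx":-1.1,"dy":3.4,"dz":-1.9,"twist":0.9},{"dx":-1.1,"dy":3.4,"dz":-1.9,"twist":0.9},{"dx":-1.1,"dy":3.4,"dz":-1.9,"twist":0.9},{"dx":-1.1,"dy":3.4,"dz":-1.9,"twist":0.9},{"dx":-1.1,"dy":3.4,"dz":-1.9,"twist":0.9}]}}

```text
time: 22.17
tool_pos: [0.5776, -0.4647, 1.0693]
ee_rot: [[0.296, 0.802, 0.519], [0.955, -0.238, -0.177], [-0.018, 0.548, -0.836]]
wrist_force: [-0.2, 1.0, -1.8]
gripper_width: 0.0099
grip_force: 45.0
```

```bash
python3 - <<'E'
from plan import *
from h import ctrl
s=ctrl.get_state();print(s['time'],s['gripper_width'],s['wrist_force'],s['tool_pos'],s['joint_pos'],s['ee_rot'])
plan(s['joint_pos'],-40,55,0,9,None)
E
```

```text
22.1667 0.009941275350596199 [-0.2365  1.0002 -1.787 ] [ 0.5776 -0.4647  1.0693] [-0.8064  0.5054  0.0018  0.2946  2.0878 -0.293 ] [[ 0.2961  0.8016  0.5193]
 [ 0.955  -0.2382 -0.1768]
 [-0.018   0.5483 -0.8361]]
0 [-0.9  3.7 -1.6  0.4] | [-0.8023  0.4986  0.      0.2948  1.9691 -0.2524] [ 0.5981 -0.4746  1.0953] z [ 0.602  -0.2374 -0.7624] y [ 0.722  -0.246   0.6467]
1 [-0.8  3.9 -1.1  0.4] | [-0.7963  0.4949  0.      0.2923  1.8417 -0.213 ] [ 0.6196 -0.486   1.1228] z [ 0.6774 -0.2954 -0.6737] y [ 0.628  -0.2446  0.7387]
2 [-0.7  4.  -0.6  0.3] | [-0.7905  0.4941  0.      0.2892  1.7099 -0.1836] [ 0.6399 -0.4982  1.1523] z [ 0.7423 -0.3485 -0.5723] y [ 0.5256 -0.2269  0.8199]
3 [-0.6  4.  -0.1  0.2] | [-0.7838  0.4957  0.      0.2847  1.5768 -0.1634] [ 0.6585 -0.5097  1.183 ] z [ 0.7942 -0.395  -0.4617] y [ 0.4188 -0.1946  0.887 ]
4 [-0.6  4.   0.5  0.1] | [-0.7786  0.504   0.      0.2815  1.437  -0.1548] [ 0.6775 -0.5246  1.212 ] z [ 0.8327 -0.4347 -0.343 ] y [ 0.3093 -0.1486  0.9393]
5 [-0.5  3.9  1.   0.1] | [-0.7692  0.5137  0.      0.2743  1.2982 -0.1445] [ 0.695  -0.5361  1.2411] z [ 0.8566 -0.4662 -0.2211] y [ 0.1978 -0.099   0.9752]
6 [-0.5  3.8  1.5  0.1] | [-0.7633  0.5252  0.      0.2708  1.1603 -0.1366] [ 0.7083 -0.548   1.2694] z [ 0.8664 -0.4896 -0.0977] y [ 0.0858 -0.0468  0.9952]
7 [-0.4  3.6  2.   0. ] | [-0.7529  0.5384  0.      0.2626  1.0254 -0.1355] [ 0.7209 -0.5562  1.2954] z [ 0.8631 -0.5046  0.022 ] y [-0.018   0.0128  0.9998]
8 [-0.4  3.3  2.4  0. ] | [-0.746   0.5521  0.      0.2585  0.8991 -0.1366] [ 0.7294 -0.5639  1.3185] z [ 0.8487 -0.5119  0.133 ] y [-0.1134  0.0695  0.9911]
```

Emit:
{"name": "send_rows", "arguments": {"increments": [{"dx":-0.9,"dy":3.7,"dz":-1.6,"twist":0.4},{"dx":-0.9,"dy":3.7,"dz":-1.6,"twist":0.4},{"dx":-0.9,"dy":3.7,"dz":-1.6,"twist":0.4},{"dx":-0.9,"dy":3.7,"dz":-1.6,"twist":0.4},{"dx":-0.9,"dy":3.7,"dz":-1.6,"twist":0.4},{"dx":-0.8,"dy":3.9,"dz":-1.1,"twist":0.4},{"dx":-0.8,"dy":3.9,"dz":-1.1,"twist":0.4},{"dx":-0.8,"dy":3.9,"dz":-1.1,"twist":0.4},{"dx":-0.8,"dy":3.9,"dz":-1.1,"twist":0.4},{"dx":-0.8,"dy":3.9,"dz":-1.1,"twist":0.4},{"dx":-0.7,"dy":4,"dz":-0.6,"twist":0.3},{"dx":-0.7,"dy":4,"dz":-0.6,"twist":0.3},{"dx":-0.7,"dy":4,"dz":-0.6,"twist":0.3},{"dx":-0.7,"dy":4,"dz":-0.6,"twist":0.3},{"dx":-0.7,"dy":4,"dz":-0.6,"twist":0.3},{"dx":-0.6,"dy":4,"dz":-0.1,"twist":0.2},{"dx":-0.6,"dy":4,"dz":-0.1,"twist":0.2},{"dx":-0.6,"dy":4,"dz":-0.1,"twist":0.2},{"dx":-0.6,"dy":4,"dz":-0.1,"twist":0.2},{"dx":-0.6,"dy":4,"dz":-0.1,"twist":0.2}]}}

```text
time: 23.83
tool_pos: [0.6677, -0.5112, 1.1617]
ee_rot: [[0.434, 0.456, 0.777], [0.901, -0.212, -0.379], [-0.008, 0.865, -0.502]]
wrist_force: [-0.0, 1.1, -1.5]
gripper_width: 0.0101
grip_force: 45.0
```

```bash
python3 - <<'E'
from plan import *
from h import ctrl
s=ctrl.get_state();print(s['time'],s['gripper_width'],s['wrist_force'],s['tool_pos'],s['joint_pos'],s['ee_rot'])
plan(s['joint_pos'],-40,55,0,6,None)
E
```

```text
23.8333 0.010096391430407973 [-0.0442  1.095  -1.5413] [ 0.6677 -0.5112  1.1617] [-0.7737  0.5099  0.002   0.2757  1.6069 -0.1643] [[ 0.4339  0.4558  0.7772]
 [ 0.9009 -0.2117 -0.3788]
 [-0.0081  0.8645 -0.5025]]
0 [-0.6  4.   0.3  0.1] | [-0.7707  0.5156  0.      0.2744  1.4722 -0.1552] [ 0.6854 -0.5251  1.1926] z [ 0.8206 -0.4209 -0.3866] y [ 0.3485 -0.1678  0.9222]
1 [-0.5  4.   0.8  0.1] | [-0.7624  0.5214  0.      0.2683  1.3349 -0.1442] [ 0.7013 -0.5352  1.2241] z [ 0.8501 -0.4555 -0.2643] y [ 0.2362 -0.1187  0.9644]
2 [-0.5  3.8  1.3  0.1] | [-0.7581  0.5305  0.      0.266   1.2002 -0.1363] [ 0.7137 -0.5467  1.2533] z [ 0.8649 -0.4813 -0.1426] y [ 0.1253 -0.0681  0.9898]
3 [-0.4  3.7  1.8  0. ] | [-0.7485  0.5405  0.      0.2584  1.0666 -0.1346] [ 0.7252 -0.5539  1.2817] z [ 0.8663 -0.4991 -0.0214] y [ 0.0199 -0.0083  0.9998]
4 [-0.4  3.4  2.2  0. ] | [-0.7422  0.5514  0.      0.2546  0.9413 -0.1351] [ 0.7326 -0.5608  1.3071] z [ 0.856  -0.5088  0.0916] y [-0.0776  0.0487  0.9958]
5 [-0.4  3.1  2.6  0. ] | [-0.7382  0.5639  0.      0.2541  0.823  -0.1378] [ 0.7375 -0.5678  1.3287] z [ 0.8365 -0.5119  0.1954] y [-0.1665  0.1023  0.9807]
```

Emit:
{"name": "send_rows", "arguments": {"increments": [{"dx":-0.6,"dy":4,"dz":0.3,"twist":0.1},{"dx":-0.6,"dy":4,"dz":0.3,"twist":0.1},{"dx":-0.6,"dy":4,"dz":0.3,"twist":0.1},{"dx":-0.6,"dy":4,"dz":0.3,"twist":0.1},{"dx":-0.6,"dy":4,"dz":0.3,"twist":0.1},{"dx":-0.5,"dy":4,"dz":0.8,"twist":0.1},{"dx":-0.5,"dy":4,"dz":0.8,"twist":0.1},{"dx":-0.5,"dy":4,"dz":0.8,"twist":0.1},{"dx":-0.5,"dy":4,"dz":0.8,"twist":0.1},{"dx":-0.5,"dy":4,"dz":0.8,"twist":0.1},{"dx":-0.5,"dy":3.8,"dz":1.3,"twist":0.1},{"dx":-0.5,"dy":3.8,"dz":1.3,"twist":0.1},{"dx":-0.5,"dy":3.8,"dz":1.3,"twist":0.1},{"dx":-0.5,"dy":3.8,"dz":1.3,"twist":0.1},{"dx":-0.5,"dy":3.8,"dz":1.3,"twist":0.1},{"dx":-0.4,"dy":3.7,"dz":1.8,"twist":0},{"dx":-0.4,"dy":3.7,"dz":1.8,"twist":0},{"dx":-0.4,"dy":3.7,"dz":1.8,"twist":0},{"dx":-0.4,"dy":3.7,"dz":1.8,"twist":0},{"dx":-0.4,"dy":3.7,"dz":1.8,"twist":0}]}}

```text
time: 25.5
tool_pos: [0.7303, -0.5545, 1.2649]
ee_rot: [[0.495, 0.057, 0.867], [0.869, -0.029, -0.494], [-0.003, 0.998, -0.064]]
wrist_force: [-0.7, -0.7, -1.9]
gripper_width: 0.0099
grip_force: 45.0
```

Emit:
{"name": "send_rows", "arguments": {"increments": [{"dx":-0.4,"dy":3.5,"dz":2.1,"twist":0},{"dx":-0.4,"dy":3.5,"dz":2.1,"twist":0},{"dx":0,"dy":0,"dz":0,"twist":0},{"dx":0,"dy":0,"dz":0,"twist":0},{"dx":0,"dy":0,"dz":0,"twist":0},{"dx":0,"dy":0,"dz":0,"twist":0},{"dx":0,"dy":0,"dz":0,"twist":0},{"dx":0,"dy":0,"dz":0,"twist":0},{"dx":0,"dy":0,"dz":0,"twist":0},{"dx":0,"dy":0,"dz":0,"twist":0}]}}

```text
time: 26.33
tool_pos: [0.7353, -0.5579, 1.2731]
ee_rot: [[0.499, 0.021, 0.866], [0.867, -0.009, -0.499], [-0.003, 1.0, -0.023]]
wrist_force: [1.0, 0.2, -2.3]
gripper_width: 0.0099
grip_force: 45.0
```

```bash
python3 - <<'E'
from h import *
a=ctrl.grab_frame("wrist")[:,:,::-1];b=ctrl.grab_frame("scene")[:,:,::-1]
cv2.imwrite("pics/f.png",np.hstack([cv2.resize(a,(400,300)),cv2.resize(b,(400,300))]))
s=ctrl.get_state();print(s['time'],s['gripper_width'],s['joint_pos'],s['joint_vel'],s['tool_pos'],s['ee_rot'])
E
```

```text
26.4333 0.009404391525783026 [-0.7415  0.551   0.0021  0.2525  1.0553 -0.1348] [-0.0011  0.0012  0.0002 -0.0001 -0.0008  0.0001] [ 0.7354 -0.5579  1.273 ] [[ 0.4989  0.0215  0.8664]
 [ 0.8667 -0.0088 -0.4988]
 [-0.0031  0.9997 -0.023 ]]
```

View pics/f.png

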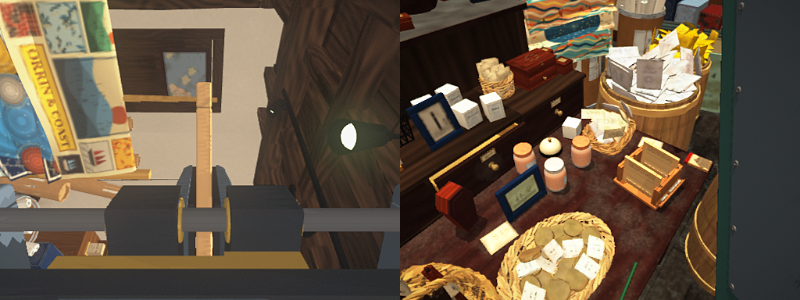

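The wrist view shows the sign edge-on and square between the fingers at about (203,170). Its writing side faces tool +y, which now points up to within 1.4 degrees. The scene view shows the rack with both short signs, and the jars still standing.

```bash
python3 -c "
from cell import ctrl
print(ctrl.close_job())"
```

```text
the job is handed in; nothing more can be done
None
```

I handed the job in at about 26 s of the 40 s: the gripper alone holds the tall sign still, dark side up, within about 1.5° of level and about 1.27 m above the table, and the short signs and candle jars were left in place.

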